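# Battery onto the sloping charging stand

## Robot

A 7-joint arm with a two-finger parallel gripper is mounted at the origin on a cart in front of the work surface, level with it; the furniture and walls round the work are solid. World frame = base frame: x ahead of the robot, y to its left, z up, the work surface at z = 0. Lengths are in m, angles in rad, forces in N, time in s.
With the tool pointing down it reaches from about 0.35 to 0.9 m from the base axis. Payload 8.1 kg.
Tool frame: the origin (TCP) lies midway between the tips of the shut fingers; the grasp point (between the pads) lies robot.pinch_z behind it (robot.pinch_z is the distance from the TCP to the grasp point, in m); z points along the fingers, y is the direction in which the jaws open and shut (so a half turn about z gives the same grasp; the last joint's range is limited). The gripper opens to 92 mm and grips with 3 to 60 N. Pads are 19 mm wide; open, the fingers measure 130 mm over their backs; the gripper's body (75 mm by 190 mm) begins 47 mm behind the grasp point.
Start: joints at [-1.374, 0.434, 0.025, 1.573, -0.012, 1.134, -0.075], TCP at [0.185, 0.597, 0.227] pointing down, gripper open.
Joint ranges: [-2.62, 2.62], [-0.44, 2.09], [-1.27, 1.32], [0.08, 2.57], [-1.32, 4.46], [0.12, 2], [-2.74, 2.74]. Speed limits (rad/s): [2.22, 2.22, 3.01, 3.01, 3.14, 3.14, 3.14].

## Interface

Orientations are given as a unit quaternion [w, x, y, z].
In Python, from plant import robot, cams gives the robot as it stands.
- The arm moves only by the tool send_rows, never from a script. Its argument "commands" is a list of rows, each an object of numbers: "gripper": the opening, from -1 (shut) to 1 (fully open); "x", "y", "z": the shift along the tool's x, y, z in units of 400 mm (1.0 is 400 mm); "ax", "ay", "az": the turn, a rotation vector about the tool's x, y, z in units of 60 degrees (1.0 is 60 degrees). In form: [{"gripper": .., "x": .., "y": .., "z": .., "ax": .., "ay": .., "az": ..}, ...]. A call has 1 to 12 rows; each row shifts and turns the commanded pose from where the row before left it, along the tool's axes as they then stand; what a row does not reach is not made up. A row lasts 1/10 s, in which the tool goes at most 50 mm and 8.59 degrees, less where a joint would pass 70% of its speed; a pose out of reach is approached as far as the arm can. A call with a number of a shift or a turn outside -1 to 1 is refused whole. A call with a gripper value outside its range is refused whole. The fingers move at their own pace and stop on an object; the grip force is fixed at half the most. Time passes only in rows, so rows that do not move let the fingers close. It gives the time, the measured TCP pose, the force and the opening at its end, in the units of the state.
- robot.read_state(): the state, without advancing time (a new reading comes with each control period).
- cams.get_image(name): name is "side" or "top" or "wrist"; returns a dict with "image" (384x512x3 uint8, red, green, blue), "K" (3x3 intrinsics, pixels), "extrinsics" (4x4, takes a point from camera to world coordinates); the wrist camera has in their place "hand_eye" (4x4, takes a point from camera to tool coordinates, whose origin is the TCP and whose axes are the flange's). Camera axes: x right, y up, looking along -z (the intrinsics and any distortion apply to the point x, -y, -z); pixel columns grow to the right and rows downward; lengths in m; the calibration is good to about 2 mm. A picture is of the moment at which its call begins: read the wrist's pose just before it. There is no depth.
- robot.sign_off(): hands the job in, once; it reports no verdict.
The state is a dict: "time_s": time; "q": joint angles; "qd": joint speeds; "joint_torque": joint torques, N m; "ee_pos": TCP position; "ee_rot": TCP orientation; "force": force on the tool from outside, world axes, zero at the start; "wrist_torque": the same for the moment, N m; "width": finger opening in m.
Only numpy, scipy, OpenCV 4.12 (cv2) and the standard library are available. Lean on these libraries where they do the work, as an engineer would, in place of code of your own. Each camera call takes 0.05 s, during which the arm holds its last target.

## Task

Put the robot kit's battery on the charging stand: lay it lengthwise along the narrow sloping blue bed, flat on the bed and centred on it, and let go so that it stays there. Either end may point uphill. Set it down rather than dropping it, and leave the controller and the motor where they are.

Things in the scene. Friction and masses are not known exactly. Their poses are not given: they have to be found in the camera images.
- battery_center (a point): centre (half-way up) of the loose battery: a plain light-grey block, 48 wide (its x) x 104 long (its y) x 26 high (its z) mm, about 0.16 kg, lying flat on the table (centre 13 mm over the table), a small dark port at one end, no buttons; grasp it across its 48 mm width. It changes places with the controller and the motor.
- bed_top (a point): middle of the top face of the charging stand's bed: a blue bar 140 long (x) x 40 wide (y) x 10 mm thick with two flush brass strips, sloping 12 degrees. Its top middle is 70 mm over the table; x points uphill (roughly away from the robot), y across, z normal to the face. A lip at the lower end (x = -66 to -70 mm) stands 6 mm proud; sides and upper end are open. The battery does not slide on it.
- charge_stand: the fixed charging stand that carries the bed: a black base plate 130 (x) x 80 (y) x 10 mm and two round aluminium posts; origin under the base's centre, on the table, directly below the bed's middle. The bed is narrower than the battery, which overhangs 4 mm on each side when centred.
- controller_center (a point): centre of a bystander, the kit controller: a light-grey box 72 (x) x 101 (y) x 26 (z) mm with ports and a small round button on top; lies loose on the table, not to be moved.
- motor_center (a point): centre of the grey body of a bystander, the gear motor module: 72 (x) x 80 (y) x 61 (z) mm overall, grey body behind a black perforated plate, yellow hub with red pegs on top; stands loose on the table, not to be moved.
There are look-alikes about, which are no part of the job. There is more than one size of the part that bears battery_center; the job needs the smallest.

How it is judged:
By the outcome, as a careful person would: the job done as asked, in the order asked, and still so for the second after the job is handed in, with the robot touching nothing.
It also fails if it takes over 37 s, if anything falls off the work surface, if the arm or the gripper's body presses on something with over 40 N, if the wrist force passes 120 N, or if a joint passes its speed limit or range.

## Working session

There is one attempt and no reset: what is moved stays moved. The work goes in short steps, Python scripts to look and compute and a tool call to move; the robot and the scene stay as the last step left them, time stands still between calls to the robot, and variables do not carry over. Pictures are saved under pics/ and viewed, and the job is handed in when it is done.

Besides the shell and the picture viewer there is one more tool, called after "Request:" as name([rows], argument=value, ...), one row to a line, values as JSON. send_rows: Moves the arm, as the interface text tells. Its arguments: {"type":"object","properties":{"commands":{"type":"array","items":{"type":"object","properties":{"gripper":{"type":"number"},"x":{"type":"number","minimum":-1,"maximum":1},"y":{"type":"number","minimum":-1,"maximum":1},"z":{"type":"number","minimum":-1,"maximum":1},"ax":{"type":"number","minimum":-1,"maximum":1},"ay":{"type":"number","minimum":-1,"maximum":1},"az":{"type":"number","minimum":-1,"maximum":1}}}}},"required":["commands"]}

```bash
ls; mkdir -p pics; python3 - <<'E'
from plant import robot, cams
import cv2,numpy as np
np.set_printoptions(precision=4,suppress=True)
s=robot.read_state(); print(s, robot.pinch_z)
for n in ("side","top","wrist"):
    d=cams.get_image(n); cv2.imwrite(f"pics/{n}0.png",d["image"][:,:,::-1]); np.savez(f"{n}0.npz",**d)
    print(n,d["K"],d.get("extrinsics",d.get("hand_eye")),[k for k in d])
E
```

```text
pics
{'time_s': 0.0, 'q': array([-1.3736,  0.4352,  0.025 ,  1.5741, -0.0116,  1.134 , -0.0751]), 'qd': array([-0.0011, -0.0006, -0.0004,  0.0006, -0.0009, -0.001 ,  0.0007]), 'joint_torque': array([ -0.0012, -66.7859,   0.9846, -31.4457,  -0.0606,   0.043 ,
         0.0002]), 'ee_pos': array([0.1845, 0.5966, 0.226 ]), 'ee_rot': array([-0.    ,  0.1494,  0.9888, -0.0008]), 'force': array([ 0.206 ,  0.3623, -0.6426]), 'wrist_torque': array([ 0.036 ,  0.0165, -0.0121]), 'width': 0.09151411057463757} 0.0188
side [[406.4684   0.     251.4504]
 [  0.     406.4684 185.2493]
 [  0.       0.       1.    ]] [[-0.9853  0.1071 -0.1334  0.3966]
 [-0.1709 -0.5792  0.7971  0.881 ]
 [ 0.0081  0.8081  0.5889  0.7808]
 [ 0.      0.      0.      1.    ]] ['image', 'K', 'extrinsics']
top [[467.6889   0.     262.7791]
 [  0.     467.6889 186.4507]
 [  0.       0.       1.    ]] [[ 0.0231  0.9884 -0.1499  0.3738]
 [-0.9997  0.022  -0.009  -0.0652]
 [-0.0056  0.15    0.9887  1.2926]
 [ 0.      0.      0.      1.    ]] ['image', 'K', 'extrinsics']
wrist [[275.878    0.     261.901 ]
 [  0.     275.878  190.1121]
 [  0.       0.       1.    ]] [[-0.0001  0.9568  0.2907  0.0792]
 [ 1.      0.0002 -0.0001  0.0012]
 [-0.0002  0.2907 -0.9568 -0.1576]
 [ 0.      0.      0.      1.    ]] ['image', 'K', 'hand_eye']
```

View pics/side0.png

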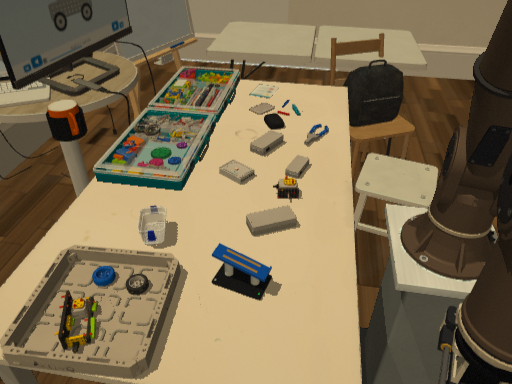

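View pics/top0.png

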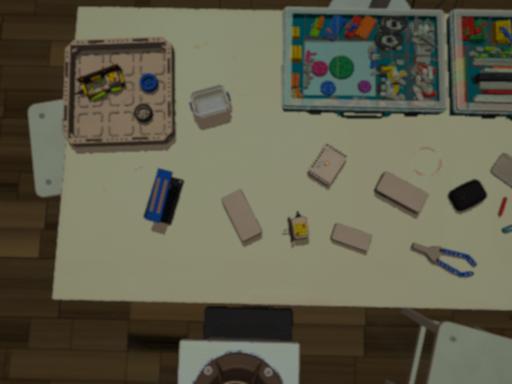

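View pics/wrist0.png

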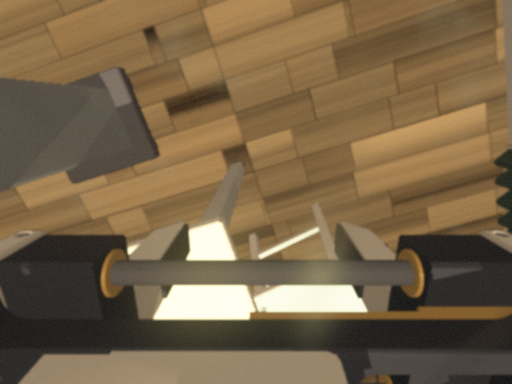

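The top view shows three plain grey blocks: A (242,216), B (352,237) and C (401,193). Other possible look-alikes are the controller with its button (327,165) and a grey item at the right edge (505,170). The stand is at (163,197) and the motor at (299,227). Next I'll measure the blocks and take close crops.

```bash
cat > h.py <<'E'
import numpy as np,cv2
np.set_printoptions(precision=4,suppress=True)
def ray(d,u,v,E=None):
    K=d["K"]; E=d["extrinsics"] if E is None else E
    c=np.array([(u-K[0,2])/K[0,0],-(v-K[1,2])/K[1,1],-1.0])
    return E[:3,3],E[:3,:3]@c
def plane(d,u,v,z,E=None):
    o,r=ray(d,u,v,E); return o+r*(z-o[2])/r[2]
def proj(d,p,E=None):
    K=d["K"]; E=d["extrinsics"] if E is None else E
    c=E[:3,:3].T@(np.asarray(p)-E[:3,3]); return np.array([K[0,0]*c[0]/-c[2]+K[0,2],-K[1,1]*c[1]/-c[2]+K[1,2]])
def tri(d1,p1,d2,p2):
    o1,r1=ray(d1,*p1);o2,r2=ray(d2,*p2)
    A=np.stack([r1,-r2],1);t=np.linalg.lstsq(A,o2-o1,rcond=None)[0]
    a=o1+t[0]*r1;b=o2+t[1]*r2
    return (a+b)/2,np.linalg.norm(a-b)
E
python3 - <<'E'
from h import *
t=np.load("top0.npz");s=np.load("side0.npz")
im=t["image"]
for n,u,v in (("A",242,216),("B",352,237),("C",401,193),("ctl",327,165),("D",503,168)):
    print(n,im[v,u],im[v-35,u],plane(t,u,v,.026),proj(s,plane(t,u,v,.026)))
g=im[:,:,::-1]
a=cv2.resize(g[140:270,130:330],None,fx=4,fy=4,interpolation=cv2.INTER_CUBIC);cv2.imwrite("pics/ca.png",a)
a=cv2.resize(g[140:270,290:490],None,fx=4,fy=4,interpolation=cv2.INTER_CUBIC);cv2.imwrite("pics/cb.png",a)
g=s["image"][:,:,::-1]
a=cv2.resize(g[90:240,200:340],None,fx=4,fy=4,interpolation=cv2.INTER_CUBIC);cv2.imwrite("pics/cs.png",a)
a=cv2.resize(g[230:310,195:295],None,fx=7,fy=7,interpolation=cv2.INTER_CUBIC);cv2.imwrite("pics/cst.png",a)
E
```

```text
A [122 109  93] [137 138 112] [0.4835 0.0008 0.026 ] [272.0918 217.1531]
B [121 109  92] [138 136 111] [ 0.4336 -0.297   0.026 ] [297.9598 162.9151]
C [120 107  92] [136 135 109] [ 0.5562 -0.4312  0.026 ] [267.857  140.3096]
ctl [130 106  83] [137 138 112] [ 0.6295 -0.2293  0.026 ] [237.7653 167.9095]
D [97 91 77] [134 134 108] [ 0.6318 -0.7124  0.026 ] [259.4951 106.5364]
```

View pics/ca.png

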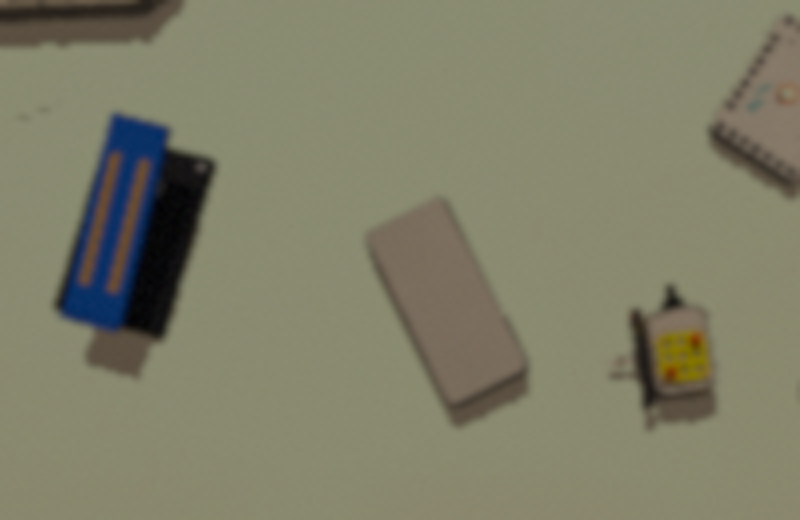

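View pics/cb.png

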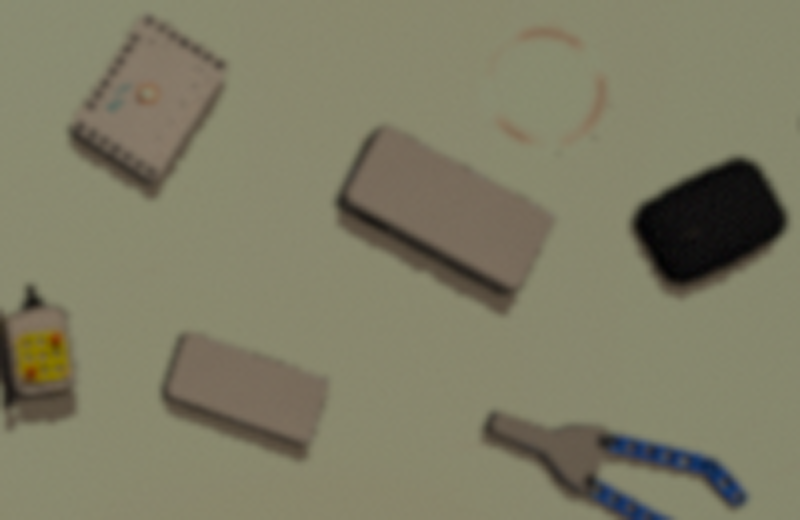

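View pics/cs.png

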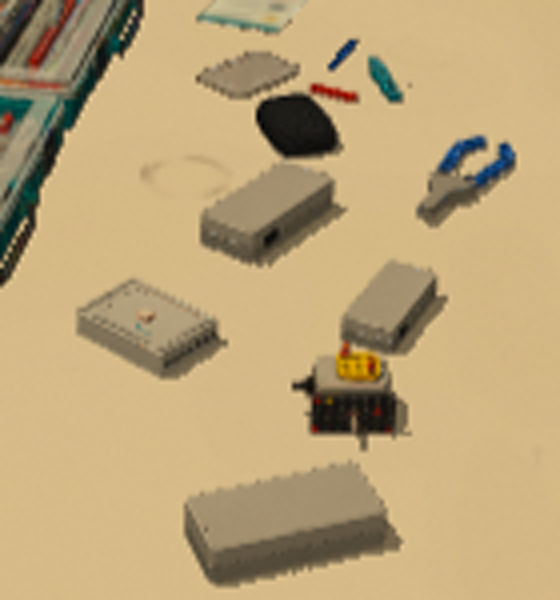

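View pics/cst.png

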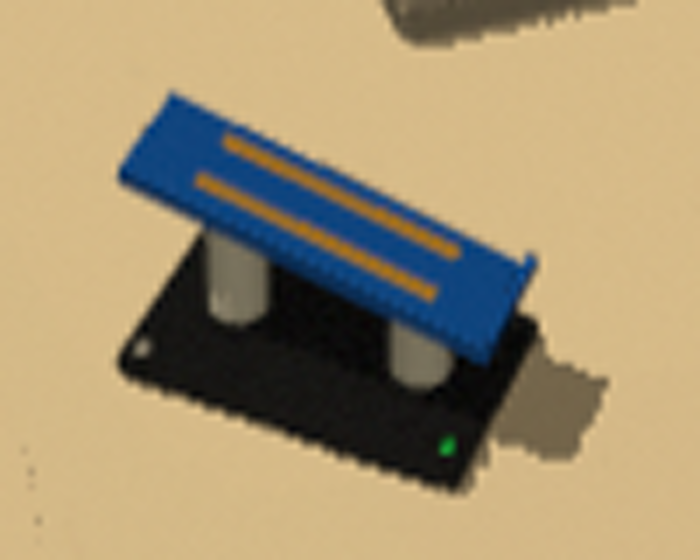

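B (352,237 in the top view; 298,163 in the side view) is the smallest plain block, with a dark port at one end and no buttons, so it's the battery. A and C are larger. Now I'll measure it and the bed.

```bash
python3 - <<'E'
from h import *
t=np.load("top0.npz");s=np.load("side0.npz")
im=t["image"].astype(int)
rg=im[:,:,0]-im[:,:,1]
m=((rg>5)&(im.sum(2)>270)).astype(np.uint8)
m=cv2.morphologyEx(m,cv2.MORPH_OPEN,np.ones((3,3),np.uint8))
n,l,st,c=cv2.connectedComponentsWithStats(m)
for nm,u,v in (("A",242,216),("B",352,237),("C",401,193)):
    k=l[v,u]; cn=max(cv2.findContours((l==k).astype(np.uint8),0,1)[0],key=cv2.contourArea)
    P=np.array([plane(t,x,y,.026)[:2] for x,y in cn[:,0]]).astype(np.float32)
    r=cv2.minAreaRect(P*1000); b=cv2.boxPoints(r); e=b[1]-b[0],b[2]-b[1]
    e=max(e,key=np.linalg.norm)
    print(nm,st[k],r,"long axis deg",np.degrees(np.arctan2(e[1],e[0])))
    # top face width incl px
    pr=np.array([proj(s,[*(q/1000),.026]) for q in b]);print(pr)
# stand, blue and brass
out={}
for nm,d in (("top",t),("side",s)):
    hsv=cv2.cvtColor(d["image"],cv2.COLOR_RGB2HSV)
    x0,x1,y0,y1=(130,200,155,240) if nm=="top" else (200,285,235,300)
    sub=np.zeros(hsv.shape[:2],np.uint8);sub[y0:y1,x0:x1]=1
    h,S,V=[hsv[:,:,i].astype(int) for i in range(3)]
    blue=((h>95)&(h<130)&(S>120)&(V>50)&(sub>0)).astype(np.uint8)
    B=cv2.dilate(blue,np.ones((3,3)))
    Bh=np.zeros_like(blue);cn=max(cv2.findContours(blue,0,1)[0],key=cv2.contourArea);cv2.drawContours(Bh,[cv2.convexHull(cn)],-1,1,-1)
    Bh=cv2.erode(Bh,np.ones((3,3)))
    br=((h<30)&(S>70)&(Bh>0)).astype(np.uint8)
    n,l,st,c=cv2.connectedComponentsWithStats(br)
    cs=[]
    for k in range(1,n):
        if st[k][4]>15:
            cc=np.argwhere(l==k)[:,::-1].astype(np.float32); r=cv2.minAreaRect(cc)
            vx=cv2.fitLine(cc,cv2.DIST_L2,0,.01,.01).ravel()
            print(nm,k,st[k],c[k],r,vx[:2]); cs.append(c[k])
    out[nm]=cs
    print(nm,"hull",cv2.approxPolyDP(cv2.convexHull(cn),2.0,True)[:,0].tolist())
a=np.mean(out["top"],0);b=np.mean(out["side"],0)
print(tri(t,a,s,b),plane(t,*a,.07),plane(s,*b,.07))
E
```

```text
A [ 222  190   39   50 1042] ((487.7967224121094, 3.8846282958984375), (130.14492797851562, 60.41973876953125), 29.02724266052246) long axis deg 29.027237
[[295.757  219.4735]
 [287.3063 206.6943]
 [245.3678 215.8811]
 [252.354  229.4422]]
B [333 223  39  27 631] ((435.7115173339844, -296.4408264160156), (102.0496826171875, 44.9471435546875), 72.05089569091797) long axis deg 72.0509
[[308.9358 157.61  ]
 [296.987  154.3591]
 [285.2179 168.496 ]
 [297.6709 172.1003]]
C [ 378  172   50   39 1010] ((561.7346801757812, -435.5472106933594), (131.497314453125, 58.73903274536133), 62.068450927734375) long axis deg 62.06846
[[282.9809 135.2597]
 [270.4013 130.6215]
 [249.4766 144.1018]
 [262.3699 149.2747]]
top 1 [150 179   9  31  57] [154.4912 193.7018] ((154.3529510498047, 194.08824157714844), (1.697749376296997, 31.044557571411133), 14.03624439239502) [ 0.2363 -0.9717]
top 2 [158 181   9  31  57] [161.7895 195.6667] ((161.64707946777344, 195.9117889404297), (1.697749376296997, 31.044557571411133), 14.03624439239502) [ 0.2413 -0.9705]
top hull [[159, 169], [170, 172], [170, 181], [160, 220], [155, 221], [145, 216]]
side 1 [227 249  33  18  71] [243.7746 258.0423] ((243.0000457763672, 257.5000305175781), (36.224300384521484, 1.7888542413711548), 26.56505012512207) [0.8973 0.4415]
side 2 [223 255  34  18  77] [240.3766 263.7922] ((239.6000213623047, 263.3000183105469), (37.11872863769531, 1.7888542413711548), 26.56505012512207) [0.8979 0.4402]
side hull [[220, 244], [270, 268], [262, 281], [212, 255]]
(array([0.5294, 0.2216, 0.0694]), np.float64(0.0033717553355041363)) [0.531  0.2216 0.07  ] [0.5276 0.2224 0.07  ]
```

```bash
python3 - <<'E'
from h import *
t=np.load("top0.npz");s=np.load("side0.npz")
C=np.array([.5295,.222,.07]); a=np.radians(12)
def pl(d,u,v,psi):
    n=np.array([-np.sin(a)*np.cos(psi),-np.sin(a)*np.sin(psi),np.cos(a)])
    o,r=ray(d,u,v); return o+r*(n@(C-o))/(n@r)
for nm,d,ls in (("top",t,[((154.49,193.70),(.2363,-.9717)),((161.79,195.67),(.2413,-.9705))]),("side",s,[((243.77,258.04),(-.8973,-.4415)),((240.38,263.79),(-.8979,-.4402))])):
  for (c,v) in ls:
    psi=0
    for _ in range(10):
        c=np.array(c);v=np.array(v);p,q=pl(d,*(c-12*v),psi),pl(d,*(c+12*v),psi); e=q-p;psi=np.arctan2(e[1],e[0])
    print(nm,np.degrees(psi),np.degrees(np.arctan2(e[2],np.hypot(*e[:2]))),pl(d,*c,psi))
# base plate in top/side: black mask
psi=np.radians(-10)
for psi in np.radians([-8,-12,-15]):
    R=np.array([[np.cos(psi)*np.cos(a),-np.sin(psi),0],[np.sin(psi)*np.cos(a),np.cos(psi),0],[np.sin(a),0,1]])
    for nm,d in(("top",t),("side",s)):
        print(np.degrees(psi),nm,[proj(d,C+R[:,0]*x+R[:,1]*y).round(1).tolist() for x,y in((.07,.02),(.07,-.02),(-.07,-.02),(-.07,.02))])
E
```

```text
top -13.539861947194192 12.000000000000052 [0.5334 0.2313 0.0703]
top -13.77980416004137 12.000000000000139 [0.5286 0.2117 0.0703]
side -13.75546713199615 12.000000000000021 [0.5254 0.2122 0.0697]
side -13.422202438245856 12.000000000000057 [0.5298 0.2316 0.0696]
-8.0 top [[154.3, 167.9], [169.2, 170.3], [161.6, 222.5], [146.8, 220.0]]
-8.0 side [[210.9, 255.6], [217.2, 244.2], [271.2, 265.7], [266.6, 278.1]]
-12.000000000000002 top [[156.2, 167.7], [170.9, 171.1], [159.7, 222.6], [145.1, 219.2]]
-12.000000000000002 side [[211.2, 254.1], [218.5, 243.0], [271.2, 267.3], [265.4, 279.4]]
-14.999999999999998 top [[157.6, 167.7], [172.1, 171.8], [158.3, 222.7], [144.0, 218.4]]
-14.999999999999998 side [[211.5, 252.9], [219.6, 242.2], [271.1, 268.5], [264.4, 280.4]]
```

Bed: centre about (0.529, 0.222, 0.070), uphill heading −13.6°. Battery: about (0.4355, −0.297), long axis at 72°. I'll go via (0.5, 0.15), well clear of the base.

Request:
send_rows([
  {"gripper": 1,"x": -0.045,"y": -0.035},
  {"gripper": 1,"x": -0.09,"y": -0.07},
  {"gripper": 1,"x": -0.09,"y": -0.07},
  {"gripper": 1,"x": -0.09,"y": -0.07},
  {"gripper": 1,"x": -0.09,"y": -0.07},
  {"gripper": 1,"x": -0.09,"y": -0.07},
  {"gripper": 1,"x": -0.09,"y": -0.07},
  {"gripper": 1,"x": -0.09,"y": -0.07},
  {"gripper": 1,"x": -0.09,"y": -0.07},
  {"gripper": 1,"x": -0.09,"y": -0.07},
  {"gripper": 1,"x": -0.09,"y": -0.07},
  {"gripper": 1,"x": -0.09,"y": -0.07},
])

```text
invalid input at $.commands[0]: expected keys gripper, x, y, z, ax, ay, az
```

```bash
cat > go.py <<'E'
from h import *
from plant import robot
from scipy.spatial.transform import Rotation as Ro
def R_of(s): q=s["ee_rot"]; return Ro.from_quat([q[1],q[2],q[3],q[0]])
def target(yaw_y,tilt=0):
    # tool y heading yaw_y (deg), z down, then tilt deg about tool y
    a=np.radians(yaw_y); y=np.array([np.cos(a),np.sin(a),0]); z=np.array([0,0,-1.]); x=np.cross(y,z)
    return Ro.from_matrix(np.stack([x,y,z],1))*Ro.from_euler('y',tilt,degrees=True)
def delta(pos,Rt):
    s=robot.read_state(); R=R_of(s)
    print("t",s["time_s"],"pos",s["ee_pos"],"q",s["q"],"w",s["width"],"F",s["force"])
    print("shift units (tool axes now)",R.inv().apply(np.array(pos)-s["ee_pos"])/.4," shift in target axes",Rt.inv().apply(np.array(pos)-s["ee_pos"])/.4)
    print("turn units",np.degrees((R.inv()*Rt).as_rotvec())/60)
E
python3 -c "
from go import *
delta([.4355,-.297,.16],target(-18))"
```

```text
t 0.15 pos [0.1845 0.5967 0.2261] q [-1.3736  0.435   0.025   1.5739 -0.0116  1.134  -0.0751] w 0.09119600971598917 F [-0.0013 -0.1181  0.1262]
shift units (tool axes now) [-1.2595 -1.9491  0.1678]  shift in target axes [-1.9311  1.2872  0.1654]
turn units [-0.0008  0.001   1.5136]
```

All keys are required, so I'll resend with every key filled in.

Request:
send_rows([
  {"gripper": 1,"x": -0.045,"y": -0.035,"z": 0,"ax": 0,"ay": 0,"az": 0},
  {"gripper": 1,"x": -0.09,"y": -0.07,"z": 0,"ax": 0,"ay": 0,"az": 0},
  {"gripper": 1,"x": -0.09,"y": -0.07,"z": 0,"ax": 0,"ay": 0,"az": 0},
  {"gripper": 1,"x": -0.09,"y": -0.07,"z": 0,"ax": 0,"ay": 0,"az": 0},
  {"gripper": 1,"x": -0.09,"y": -0.07,"z": 0,"ax": 0,"ay": 0,"az": 0},
  {"gripper": 1,"x": -0.09,"y": -0.07,"z": 0,"ax": 0,"ay": 0,"az": 0},
  {"gripper": 1,"x": -0.09,"y": -0.07,"z": 0,"ax": 0,"ay": 0,"az": 0},
  {"gripper": 1,"x": -0.09,"y": -0.07,"z": 0,"ax": 0,"ay": 0,"az": 0},
  {"gripper": 1,"x": -0.09,"y": -0.07,"z": 0,"ax": 0,"ay": 0,"az": 0},
  {"gripper": 1,"x": -0.09,"y": -0.07,"z": 0,"ax": 0,"ay": 0,"az": 0},
  {"gripper": 1,"x": -0.09,"y": -0.07,"z": 0,"ax": 0,"ay": 0,"az": 0},
  {"gripper": 1,"x": -0.09,"y": -0.07,"z": 0,"ax": 0,"ay": 0,"az": 0},
])

```text
time_s: 1.35
ee_pos: [0.4857, 0.1655, 0.2268]
ee_rot: [0.0, 0.149, 0.989, 0.0]
force: [1.3, -0.2, -0.1]
width: 0.0917
```

```bash
python3 -c "
from go import *
delta([.4355,-.297,.16],target(-18))"
```

```text
t 1.35 pos [0.4857 0.1655 0.2268] q [-0.6334  0.2511  0.2495  1.8579 -0.0713  1.0411  0.9157] w 0.09174262043474145 F [ 1.3095 -0.2123 -0.0839]
shift units (tool axes now) [-0.2215 -1.1418  0.1667]  shift in target axes [-1.1385  0.2381  0.1669]
turn units [ 0.0001 -0.0001  1.5138]
```

Request:
send_rows([
  {"gripper": 1,"x": -0.018,"y": -0.095,"z": 0,"ax": 0,"ay": 0,"az": 0},
  {"gripper": 1,"x": -0.018,"y": -0.095,"z": 0,"ax": 0,"ay": 0,"az": 0},
  {"gripper": 1,"x": -0.018,"y": -0.095,"z": 0,"ax": 0,"ay": 0,"az": 0},
  {"gripper": 1,"x": -0.018,"y": -0.095,"z": 0,"ax": 0,"ay": 0,"az": 0},
  {"gripper": 1,"x": -0.018,"y": -0.095,"z": 0,"ax": 0,"ay": 0,"az": 0},
  {"gripper": 1,"x": -0.018,"y": -0.095,"z": 0,"ax": 0,"ay": 0,"az": 0},
  {"gripper": 1,"x": -0.018,"y": -0.095,"z": 0,"ax": 0,"ay": 0,"az": 0},
  {"gripper": 1,"x": -0.018,"y": -0.095,"z": 0,"ax": 0,"ay": 0,"az": 0},
  {"gripper": 1,"x": -0.018,"y": -0.095,"z": 0,"ax": 0,"ay": 0,"az": 0},
  {"gripper": 1,"x": -0.018,"y": -0.095,"z": 0,"ax": 0,"ay": 0,"az": 0},
  {"gripper": 1,"x": -0.018,"y": -0.095,"z": 0,"ax": 0,"ay": 0,"az": 0},
  {"gripper": 1,"x": -0.018,"y": -0.095,"z": 0,"ax": 0,"ay": 0,"az": 0},
])

```text
time_s: 2.55
ee_pos: [0.4324, -0.2953, 0.2267]
ee_rot: [-0.0, 0.149, 0.989, 0.0]
force: [0.1, 0.4, 0.7]
width: 0.0918
```

Request:
send_rows([
  {"gripper": 1,"x": 0,"y": 0,"z": 0,"ax": 0,"ay": 0,"az": 0.13},
  {"gripper": 1,"x": 0,"y": 0,"z": 0,"ax": 0,"ay": 0,"az": 0.13},
  {"gripper": 1,"x": 0,"y": 0,"z": 0,"ax": 0,"ay": 0,"az": 0.13},
  {"gripper": 1,"x": 0,"y": 0,"z": 0,"ax": 0,"ay": 0,"az": 0.13},
  {"gripper": 1,"x": 0,"y": 0,"z": 0,"ax": 0,"ay": 0,"az": 0.13},
  {"gripper": 1,"x": 0,"y": 0,"z": 0,"ax": 0,"ay": 0,"az": 0.13},
  {"gripper": 1,"x": 0,"y": 0,"z": 0,"ax": 0,"ay": 0,"az": 0.13},
  {"gripper": 1,"x": 0,"y": 0,"z": 0,"ax": 0,"ay": 0,"az": 0.13},
  {"gripper": 1,"x": 0,"y": 0,"z": 0,"ax": 0,"ay": 0,"az": 0.13},
  {"gripper": 1,"x": 0,"y": 0,"z": 0,"ax": 0,"ay": 0,"az": 0.13},
  {"gripper": 1,"x": 0,"y": 0,"z": 0,"ax": 0,"ay": 0,"az": 0.13},
  {"gripper": 1,"x": 0,"y": 0,"z": 0,"ax": 0,"ay": 0,"az": 0.083},
])

```text
time_s: 3.75
ee_pos: [0.4328, -0.2937, 0.2265]
ee_rot: [-0.0, 0.81, 0.586, -0.0]
force: [0.2, 0.1, -0.3]
width: 0.0921
```

```bash
python3 - <<'E'
from go import *
from plant import cams
delta([.4355,-.297,.12],target(-18))
s=robot.read_state()
d=cams.get_image("wrist"); 
T=np.eye(4);T[:3,:3]=R_of(s).as_matrix();T[:3,3]=s["ee_pos"]; d["extrinsics"]=T@d["hand_eye"]
np.savez("wrist1.npz",**d)
im=d["image"][:,:,::-1].copy(); cv2.imwrite("pics/wrist1.png",im)
a=np.radians(72);L=np.array([np.cos(a),np.sin(a),0]);W=np.array([-L[1],L[0],0])
print([proj(d,np.array([.4355,-.297,.026])+L*x+W*y).round(0).tolist() for x,y in((.052,.024),(.052,-.024),(-.052,-.024),(-.052,.024))])
E
```

```text
t 3.75 pos [ 0.4328 -0.2937  0.2265] q [-0.178   0.3438  0.8946  1.8688 -0.3039  1.0727  0.5171] w 0.09208317746684497 F [ 0.1815  0.1306 -0.317 ]
shift units (tool axes now) [-0.0056  0.0091  0.2664]  shift in target axes [-0.0056  0.009   0.2664]
turn units [-0.0003 -0.0001 -0.0043]
[[246.0, 131.0], [284.0, 131.0], [282.0, 208.0], [248.0, 208.0]]
```

View pics/wrist1.png

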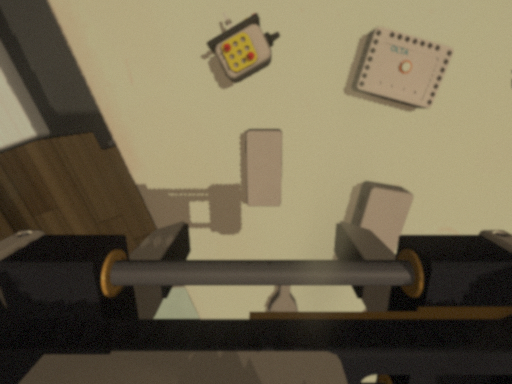

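The wrist view shows the battery's top face at columns about 247–282 and rows 129–206, close to where I predicted it. I'll refine the position from this view.

```bash
python3 - <<'E'
from go import *
d=np.load("wrist1.npz"); im=d["image"].astype(int)
print(im[170,265],im[170,320],im[170,243:252].tolist())
a=np.abs(im-np.array(im[165:175,260:270].reshape(-1,3).mean(0))).sum(2)
m=(a<24).astype(np.uint8); m=cv2.morphologyEx(m,cv2.MORPH_OPEN,np.ones((3,3),np.uint8))
n,l,st,c=cv2.connectedComponentsWithStats(m);k=l[170,265];print(st[k])
cn=max(cv2.findContours((l==k).astype(np.uint8),0,1)[0],key=cv2.contourArea)
P=np.array([plane(d,x,y,.026)[:2] for x,y in cn[:,0]]).astype(np.float32)
r=cv2.minAreaRect(P*1000);b=cv2.boxPoints(r);e=max([b[1]-b[0],b[2]-b[1]],key=np.linalg.norm);print(r,np.degrees(np.arctan2(e[1],e[0])))
E
```

```text
[157 134 108] [177 166 128] [[122, 105, 79], [120, 102, 78], [121, 104, 81], [126, 108, 86], [140, 119, 96], [152, 132, 106], [157, 134, 108], [156, 136, 109], [158, 137, 108]]
[ 248  132   34   75 2464]
((434.9934387207031, -296.144775390625), (100.40825653076172, 44.25587844848633), 71.73950958251953) 71.73952
```

Both views agree. Descending to TCP z of about 5 mm.

Request:
send_rows([
  {"gripper": 1,"x": -0.004,"y": 0.008,"z": 0.05,"ax": 0,"ay": 0,"az": -0.004},
  {"gripper": 1,"x": 0,"y": 0,"z": 0.09,"ax": 0,"ay": 0,"az": 0},
  {"gripper": 1,"x": 0,"y": 0,"z": 0.09,"ax": 0,"ay": 0,"az": 0},
  {"gripper": 1,"x": 0,"y": 0,"z": 0.09,"ax": 0,"ay": 0,"az": 0},
  {"gripper": 1,"x": 0,"y": 0,"z": 0.08,"ax": 0,"ay": 0,"az": 0},
  {"gripper": 1,"x": 0,"y": 0,"z": 0.05,"ax": 0,"ay": 0,"az": 0},
  {"gripper": 1,"x": 0,"y": 0,"z": 0.03,"ax": 0,"ay": 0,"az": 0},
  {"gripper": 1,"x": 0,"y": 0,"z": 0.02,"ax": 0,"ay": 0,"az": 0},
  {"gripper": 1,"x": 0,"y": 0,"z": 0.02,"ax": 0,"ay": 0,"az": 0},
  {"gripper": 1,"x": 0,"y": 0,"z": 0,"ax": 0,"ay": 0,"az": 0},
])

```text
time_s: 4.8
ee_pos: [0.4355, -0.2964, 0.0185]
ee_rot: [-0.0, 0.807, 0.59, 0.0]
force: [0.2, 0.4, 0.9]
width: 0.0918
```

```bash
python3 - <<'E'
from go import *
delta([.4352,-.2963,.005],target(-18))
E
```

```text
t 4.8 pos [ 0.4355 -0.2964  0.0185] q [ 0.0473  0.6298  0.6382  2.0536 -0.6157  0.6533  0.7903] w 0.09184161611807042 F [0.1976 0.4148 0.8905]
shift units (tool axes now) [ 0.0001 -0.0007  0.0337]  shift in target axes [ 0.0001 -0.0007  0.0337]
turn units [-0.0001 -0.0002  0.005 ]
```

Request:
send_rows([
  {"gripper": 1,"x": 0,"y": 0,"z": 0.017,"ax": 0,"ay": 0,"az": 0.004},
  {"gripper": 1,"x": 0,"y": 0,"z": 0.016,"ax": 0,"ay": 0,"az": 0},
  {"gripper": 1,"x": 0,"y": 0,"z": 0,"ax": 0,"ay": 0,"az": 0},
  {"gripper": -1,"x": 0,"y": 0,"z": 0,"ax": 0,"ay": 0,"az": 0},
  {"gripper": -1,"x": 0,"y": 0,"z": 0,"ax": 0,"ay": 0,"az": 0},
  {"gripper": -1,"x": 0,"y": 0,"z": 0,"ax": 0,"ay": 0,"az": 0},
  {"gripper": -1,"x": 0,"y": 0,"z": 0,"ax": 0,"ay": 0,"az": 0},
  {"gripper": -1,"x": 0,"y": 0,"z": 0,"ax": 0,"ay": 0,"az": 0},
  {"gripper": -1,"x": 0,"y": 0,"z": 0,"ax": 0,"ay": 0,"az": 0},
  {"gripper": -1,"x": 0,"y": 0,"z": 0,"ax": 0,"ay": 0,"az": 0},
])

```text
time_s: 5.8
ee_pos: [0.4354, -0.2965, 0.0056]
ee_rot: [0.0, 0.809, 0.588, 0.0]
force: [-0.8, -0.0, 1.5]
width: 0.0476
```

```bash
python3 - <<'E'
from go import *
delta([.4352,-.2963,.005],target(-18))
E
```

```text
t 5.8 pos [ 0.4354 -0.2965  0.0056] q [ 0.0627  0.6492  0.6171  2.0594 -0.638   0.628   0.804 ] w 0.04755761615066463 F [-0.8043 -0.0492  1.5428]
shift units (tool axes now) [ 0.0002 -0.0006  0.0014]  shift in target axes [ 0.0002 -0.0006  0.0014]
turn units [ 0.0001 -0.0001  0.0006]
```

Gripped; the 47.6 mm width matches the battery. Lifting.

Request:
send_rows([
  {"gripper": -1,"x": 0,"y": 0,"z": -0.03,"ax": 0,"ay": 0,"az": 0},
  {"gripper": -1,"x": 0,"y": 0,"z": -0.06,"ax": 0,"ay": 0,"az": 0},
  {"gripper": -1,"x": 0,"y": 0,"z": -0.08,"ax": 0,"ay": 0,"az": 0},
  {"gripper": -1,"x": 0,"y": 0,"z": -0.08,"ax": 0,"ay": 0,"az": 0},
  {"gripper": -1,"x": 0,"y": 0,"z": -0.08,"ax": 0,"ay": 0,"az": 0},
  {"gripper": -1,"x": 0,"y": 0,"z": -0.08,"ax": 0,"ay": 0,"az": 0},
  {"gripper": -1,"x": 0,"y": 0,"z": -0.06,"ax": 0,"ay": 0,"az": 0},
  {"gripper": -1,"x": 0,"y": 0,"z": -0.03,"ax": 0,"ay": 0,"az": 0},
  {"gripper": -1,"x": 0,"y": 0,"z": 0,"ax": 0,"ay": 0,"az": 0},
])

```text
time_s: 6.7
ee_pos: [0.4359, -0.2969, 0.207]
ee_rot: [0.001, 0.809, 0.588, 0.001]
force: [0.2, 0.4, -2.1]
width: 0.0479
```

```bash
python3 - <<'E'
from go import *
delta([.5292,.2218,.2],target(76.4,-12))
E
```

```text
t 6.7 pos [ 0.4359 -0.2969  0.207 ] q [-0.1596  0.3755  0.8865  1.8877 -0.3385  1.0332  0.5556] w 0.04785237050082404 F [ 0.174   0.4248 -2.1301]
shift units (tool axes now) [ 1.3053 -0.178   0.0171]  shift in target axes [0.0802 1.3151 0.0007]
turn units [-0.1626 -0.1506 -1.5664]
```

Request:
send_rows([
  {"gripper": -1,"x": 0.06,"y": -0.008,"z": 0,"ax": 0,"ay": 0,"az": 0},
  {"gripper": -1,"x": 0.1,"y": -0.0136,"z": 0,"ax": 0,"ay": 0,"az": 0},
  {"gripper": -1,"x": 0.1,"y": -0.0136,"z": 0,"ax": 0,"ay": 0,"az": 0},
  {"gripper": -1,"x": 0.1,"y": -0.0136,"z": 0,"ax": 0,"ay": 0,"az": 0},
  {"gripper": -1,"x": 0.1,"y": -0.0136,"z": 0,"ax": 0,"ay": 0,"az": 0},
  {"gripper": -1,"x": 0.1,"y": -0.0136,"z": 0,"ax": 0,"ay": 0,"az": 0},
  {"gripper": -1,"x": 0.1,"y": -0.0136,"z": 0,"ax": 0,"ay": 0,"az": 0},
  {"gripper": -1,"x": 0.1,"y": -0.0136,"z": 0,"ax": 0,"ay": 0,"az": 0},
  {"gripper": -1,"x": 0.1,"y": -0.0136,"z": 0,"ax": 0,"ay": 0,"az": 0},
  {"gripper": -1,"x": 0.1,"y": -0.0136,"z": 0,"ax": 0,"ay": 0,"az": 0},
  {"gripper": -1,"x": 0.1,"y": -0.0136,"z": 0,"ax": 0,"ay": 0,"az": 0},
  {"gripper": -1,"x": 0.1,"y": -0.0136,"z": 0,"ax": 0,"ay": 0,"az": 0},
])

```text
time_s: 7.9
ee_pos: [0.5176, 0.1658, 0.204]
ee_rot: [-0.0, 0.809, 0.588, -0.001]
force: [0.4, -0.2, -0.7]
width: 0.048
```

Request:
send_rows([
  {"gripper": -1,"x": 0.1,"y": -0.0136,"z": 0,"ax": 0,"ay": 0,"az": 0},
  {"gripper": -1,"x": 0.05,"y": -0.007,"z": 0,"ax": 0,"ay": 0,"az": -0.06},
  {"gripper": -1,"x": 0,"y": 0,"z": 0,"ax": 0,"ay": 0,"az": -0.13},
  {"gripper": -1,"x": 0,"y": 0,"z": 0,"ax": 0,"ay": 0,"az": -0.13},
  {"gripper": -1,"x": 0,"y": 0,"z": 0,"ax": 0,"ay": 0,"az": -0.13},
  {"gripper": -1,"x": 0,"y": 0,"z": 0,"ax": 0,"ay": 0,"az": -0.13},
  {"gripper": -1,"x": 0,"y": 0,"z": 0,"ax": 0,"ay": 0,"az": -0.13},
  {"gripper": -1,"x": 0,"y": 0,"z": 0,"ax": 0,"ay": 0,"az": -0.13},
  {"gripper": -1,"x": 0,"y": 0,"z": 0,"ax": 0,"ay": 0,"az": -0.13},
  {"gripper": -1,"x": 0,"y": 0,"z": 0,"ax": 0,"ay": 0,"az": -0.13},
  {"gripper": -1,"x": 0,"y": 0,"z": 0,"ax": 0,"ay": 0,"az": -0.13},
  {"gripper": -1,"x": 0,"y": 0,"z": 0,"ax": 0,"ay": 0,"az": -0.13},
])

```text
time_s: 9.1
ee_pos: [0.5285, 0.2229, 0.2042]
ee_rot: [-0.001, 0.225, 0.974, -0.001]
force: [-0.9, 0.1, -1.7]
width: 0.0476
```

```bash
python3 - <<'E'
from go import *
delta([.5292,.2218,.2],target(76.4,0))
E
```

```text
t 9.1 pos [0.5285 0.2229 0.2042] q [-0.8078  0.3862  0.433   1.7559 -0.1837  1.0418  0.8076] w 0.04760160033280158 F [-0.8992  0.1084 -1.6973]
shift units (tool axes now) [-0.0028 -0.0018  0.0105]  shift in target axes [-0.0023 -0.0024  0.0105]
turn units [-0.0018 -0.0014 -0.2067]
```

Request:
send_rows([
  {"gripper": -1,"x": 0,"y": 0,"z": 0,"ax": 0,"ay": 0,"az": -0.11},
  {"gripper": -1,"x": 0,"y": 0,"z": 0,"ax": 0,"ay": 0,"az": -0.097},
  {"gripper": -1,"x": 0,"y": 0,"z": 0,"ax": 0,"ay": -0.1,"az": 0},
  {"gripper": -1,"x": 0,"y": 0,"z": 0,"ax": 0,"ay": -0.1,"az": 0},
  {"gripper": -1,"x": 0,"y": 0,"z": 0,"ax": 0,"ay": 0,"az": 0},
  {"gripper": -1,"x": 0,"y": 0,"z": 0,"ax": 0,"ay": 0,"az": 0},
])

```text
time_s: 9.7
ee_pos: [0.5282, 0.2238, 0.2049]
ee_rot: [0.102, 0.12, 0.987, -0.013]
force: [0.8, -0.2, -0.9]
width: 0.048
```

```bash
cat > look.py <<'E'
from go import *
from plant import cams
import sys
tag=sys.argv[1]
s=robot.read_state()
for n in sys.argv[2:]:
    d=cams.get_image(n)
    if n=="wrist":
        T=np.eye(4);T[:3,:3]=R_of(s).as_matrix();T[:3,3]=s["ee_pos"]; d["extrinsics"]=T@d["hand_eye"]
    np.savez(f"{n}{tag}.npz",**d); im=d["image"][:,:,::-1]
    if n=="side": im=cv2.resize(im[170:320,170:330],None,fx=4,fy=4,interpolation=cv2.INTER_CUBIC)
    if n=="top": im=cv2.resize(im[140:260,100:240],None,fx=5,fy=5,interpolation=cv2.INTER_CUBIC)
    cv2.imwrite(f"pics/{n}{tag}.png",im)
E
python3 look.py 2 wrist side; python3 - <<'E'
from go import *
Rt=target(76.4,-12); n=-Rt.as_matrix()[:,2]; print("normal",n)
C=np.array([.5292,.2218,.07])
p=C+n*.0056; print(p)
delta(p,Rt); delta(C+n*.04,Rt)
d=np.load("wrist2.npz"); M=Rt.as_matrix()
print([proj(d,C+M[:,0]*x+M[:,1]*y).round(0).tolist() for x,y in((.07,.02),(.07,-.02),(.0,-.02),(.0,.02))])
E
```

```text
normal [-0.2021  0.0489  0.9781]
[0.5281 0.2221 0.0755]
t 9.8 pos [0.5298 0.2233 0.2054] q [-0.9376  0.2952  0.4404  1.9029  0.0274  0.8201  0.786 ] w 0.04778689419753958 F [ 0.5557  0.6487 -1.105 ]
shift units (tool axes now) [ 0.0706 -0.0038  0.3172]  shift in target axes [ 0.0711 -0.0039  0.3171]
turn units [-0.0019 -0.0012 -0.0063]
t 9.8 pos [0.5298 0.2233 0.2054] q [-0.9376  0.2952  0.4404  1.9029  0.0274  0.8201  0.786 ] w 0.04778689419753958 F [ 0.5557  0.6487 -1.105 ]
shift units (tool axes now) [ 0.0707 -0.0039  0.2312]  shift in target axes [ 0.0711 -0.0039  0.2311]
turn units [-0.0019 -0.0012 -0.0063]
[[279.0, 88.0], [239.0, 88.0], [240.0, 159.0], [278.0, 158.0]]
```

View pics/wrist2.png

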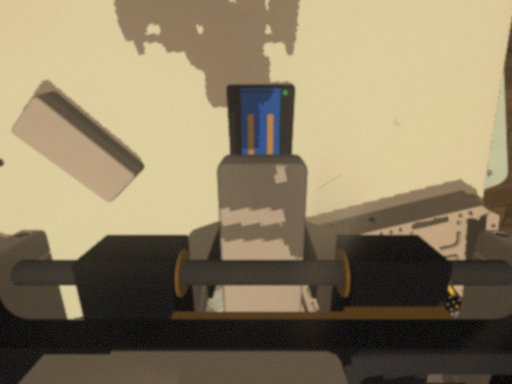

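View pics/side2.png

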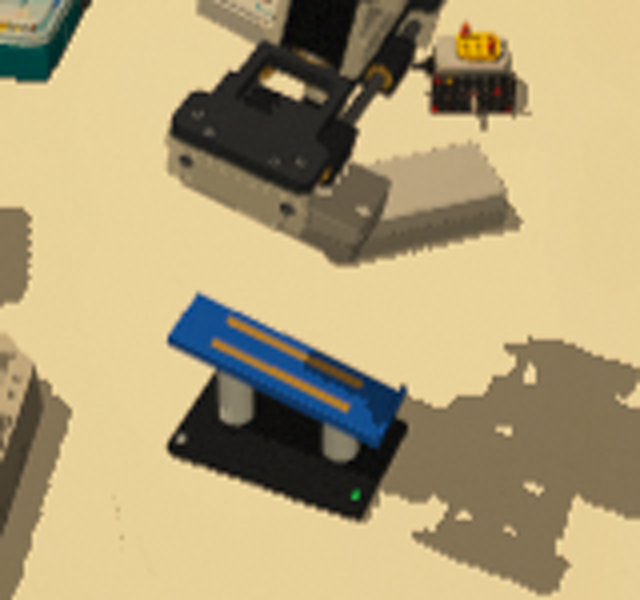

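In the wrist view the battery's front edge (columns 219–305) is centred in the jaws, and the bed is visible at columns about 241–282. I'll measure the bed's lateral offset and yaw, and the battery's pose in the hand, from this view.

```bash
python3 - <<'E'
from go import *
d=np.load("wrist2.npz"); im=d["image"]; Rt=target(76.4,-12);M=Rt.as_matrix();C=np.array([.5292,.2218,.07]);n=M[:,2]
hsv=cv2.cvtColor(im,cv2.COLOR_RGB2HSV).astype(int);h,S,V=hsv[:,:,0],hsv[:,:,1],hsv[:,:,2]
blue=(h>95)&(h<130)&(S>110)&(V>40); brass=(h<30)&(S>90)
blue[:, :225]=0; blue[:,300:]=0; blue[160:]=0
def B(u,v):
    o,r=ray(d,u,v); return (M.T@(o+r*(n@(C-o))/(n@r)-C))*1000
rows=[]
for v in range(95,150,5):
    x=np.where(blue[v])[0]; b=np.where(brass[v,241:282])[0]+241
    l,r=x.min()-.5,x.max()+.5; L,Rr=B(l,v),B(r,v)
    if len(b): b1=b[b<262].mean() if (b<262).any() else np.nan; b2=b[b>=262].mean() if (b>=262).any() else np.nan
    else: b1=b2=np.nan
    print(v,l,r,"bed x %.1f y %.1f %.1f mid %.2f"%(L[0],L[1],Rr[1],(L[1]+Rr[1])/2),"brass mid %.2f"%((B(b1,v)[1]+B(b2,v)[1])/2))
y=np.where(blue[80:150,262])[0]+80;print("lip row",y.min(),B(262,y.min()))
# battery in tool frame: plane of its front(top) face: image edges
g=cv2.cvtColor(im,cv2.COLOR_RGB2GRAY).astype(int)
for v in range(165,225,10):
    print(v,im[v,210:228].sum(1).tolist(),im[v,298:316].sum(1).tolist())
print(im[148:166,262].sum(1).tolist(),im[148:166,240].sum(1).tolist())
E
```

```text
95 241.5 279.5 bed x 63.8 y -17.3 20.5 mid 1.62 brass mid nan
100 241.5 279.5 bed x 59.1 y -17.4 20.6 mid 1.59 brass mid nan
105 241.5 279.5 bed x 54.3 y -17.5 20.7 mid 1.56 brass mid nan
110 242.5 279.5 bed x 49.5 y -16.6 20.7 mid 2.04 brass mid nan
115 241.5 279.5 bed x 44.6 y -17.8 20.8 mid 1.51 brass mid 1.01
120 241.5 279.5 bed x 39.7 y -17.9 20.9 mid 1.49 brass mid 0.98
125 242.5 279.5 bed x 34.7 y -17.0 20.9 mid 1.97 brass mid 0.95
130 242.5 279.5 bed x 29.7 y -17.1 21.0 mid 1.95 brass mid 0.92
135 242.5 278.5 bed x 24.6 y -17.2 20.1 mid 1.41 brass mid 0.89
140 242.5 278.5 bed x 19.5 y -17.4 20.1 mid 1.38 brass mid 1.12
145 242.5 279.5 bed x 14.3 y -17.5 21.2 mid 1.87 brass mid 1.35
lip row 89 [69.3492  3.1321 -0.    ]
165 [579, 581, 585, 578, 582, 579, 560, 526, 432, 334, 291, 277, 289, 295, 292, 294, 299, 300] [293, 289, 305, 287, 292, 285, 304, 379, 483, 549, 573, 574, 581, 577, 581, 572, 578, 577]
175 [577, 572, 583, 583, 584, 557, 493, 392, 331, 311, 298, 305, 310, 301, 312, 314, 310, 309] [292, 303, 301, 301, 313, 305, 307, 300, 336, 432, 518, 559, 578, 569, 567, 569, 56
[... 233 characters left out ...]
 488, 382, 321, 299, 315, 302, 302, 305, 305, 306, 303] [295, 305, 300, 298, 302, 296, 296, 337, 424, 513, 552, 556, 564, 555, 562, 565, 561, 553]
205 [577, 586, 590, 582, 585, 575, 575, 543, 452, 348, 308, 303, 307, 297, 309, 303, 310, 308] [302, 288, 303, 297, 295, 297, 303, 360, 474, 541, 557, 565, 565, 557, 556, 548, 551, 555]
215 [579, 583, 577, 580, 578, 581, 569, 548, 491, 427, 413, 431, 456, 465, 476, 481, 474, 478] [292, 291, 295, 297, 291, 292, 320, 409, 486, 520, 535, 533, 533, 509, 487, 473, 474, 472]
[273, 277, 274, 283, 278, 258, 237, 205, 204, 205, 213, 210, 218, 216, 222, 248, 283, 287] [147, 141, 141, 147, 137, 152, 158, 185, 200, 221, 216, 226, 219, 234, 246, 256, 275, 291]
```

```bash
python3 - <<'E'
import cv2
im=cv2.imread("pics/wrist2.png")
cv2.imwrite("pics/wrist2c.png",cv2.resize(im[75:235,200:325],None,fx=3.75,fy=3.75,interpolation=cv2.INTER_CUBIC))
E
```

```text
(no output)
```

View pics/wrist2c.png

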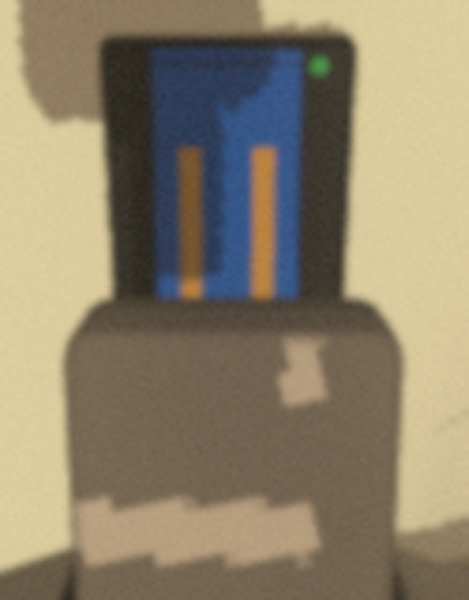

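```bash
python3 - <<'E'
from go import *
d=np.load("wrist2.npz")
H=d["hand_eye"]
for v in (162,163,164): 
    print(v,plane(d,262,v,-.0204,H)*1000)
for v in (154,155,156): print("bottom",v,plane(d,262,v,.0056,H)*1000)
for v,l,r in((165,218.3,305.8),(185,217.5,306.7),(205,218.2,305.7)): print(plane(d,l,v,-.0204,H)*1000,plane(d,r,v,-.0204,H)*1000)
E
```

```text
162 [ 52.3003   1.2965 -20.4   ]
163 [ 51.7883   1.2965 -20.4   ]
164 [ 51.2752   1.2964 -20.4   ]
bottom 154 [52.0319  1.3096  5.6   ]
bottom 155 [51.4332  1.3096  5.6   ]
bottom 156 [50.8333  1.3096  5.6   ]
[ 50.7652 -20.821  -20.4   ] [ 50.7569  23.4656 -20.4   ]
[ 40.2452 -21.7198 -20.4   ] [ 40.2359  24.4163 -20.4   ]
[ 29.2538 -21.8657 -20.4   ] [ 29.2439  24.4048 -20.4   ]
```

The battery is centred in the hand, with its end at 52 mm and equal margins left and right. The 1.3 mm offset appears in both the battery and the bed, so it's camera bias. Approaching along the bed normal.

Request:
send_rows([
  {"gripper": -1,"x": 0.036,"y": -0.004,"z": 0,"ax": 0,"ay": 0,"az": -0.006},
  {"gripper": -1,"x": 0.035,"y": 0,"z": 0,"ax": 0,"ay": 0,"az": 0},
  {"gripper": -1,"x": 0,"y": 0,"z": 0.06,"ax": 0,"ay": 0,"az": 0},
  {"gripper": -1,"x": 0,"y": 0,"z": 0.06,"ax": 0,"ay": 0,"az": 0},
  {"gripper": -1,"x": 0,"y": 0,"z": 0.06,"ax": 0,"ay": 0,"az": 0},
  {"gripper": -1,"x": 0,"y": 0,"z": 0.05,"ax": 0,"ay": 0,"az": 0},
  {"gripper": -1,"x": 0,"y": 0,"z": 0.03,"ax": 0,"ay": 0,"az": 0},
  {"gripper": -1,"x": 0,"y": 0,"z": 0.02,"ax": 0,"ay": 0,"az": 0},
  {"gripper": -1,"x": 0,"y": 0,"z": 0,"ax": 0,"ay": 0,"az": 0},
  {"gripper": -1,"x": 0,"y": 0,"z": 0,"ax": 0,"ay": 0,"az": 0},
  {"gripper": -1,"x": 0,"y": 0,"z": 0,"ax": 0,"ay": 0,"az": 0},
])

```text
time_s: 10.9
ee_pos: [0.5248, 0.2238, 0.0909]
ee_rot: [0.104, 0.118, 0.988, -0.012]
force: [-0.5, 0.6, -1.8]
width: 0.0479
```

```bash
python3 - <<'E'
from go import *
Rt=target(76.4,-12); n=-Rt.as_matrix()[:,2]
C=np.array([.5292,.2218,.07])
delta(C+n*.0056,Rt)
E
python3 look.py 3 side wrist top
```

```text
t 10.9 pos [0.5248 0.2238 0.0909] q [-0.888   0.4443  0.3863  2.0349 -0.028   0.5418  0.8084] w 0.047948812997696606 F [-0.5029  0.5557 -1.794 ]
shift units (tool axes now) [-0.0007 -0.0022  0.0396]  shift in target axes [-0.0007 -0.0022  0.0396]
turn units [-0.0001  0.0007  0.0003]
```

View pics/side3.png

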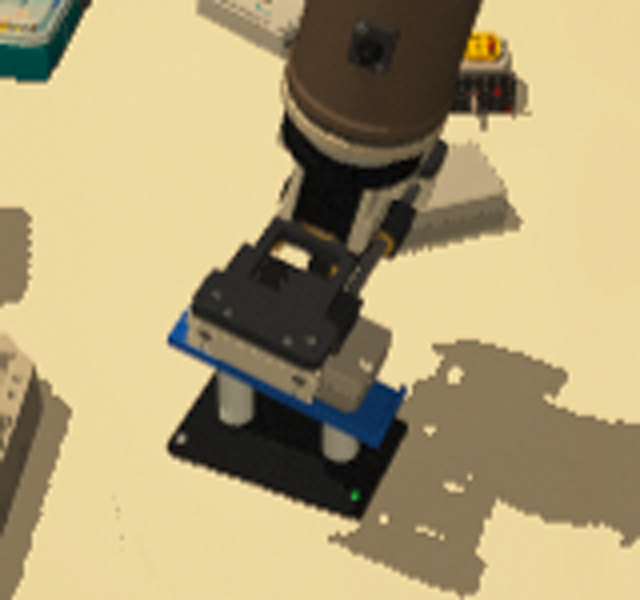

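View pics/wrist3.png

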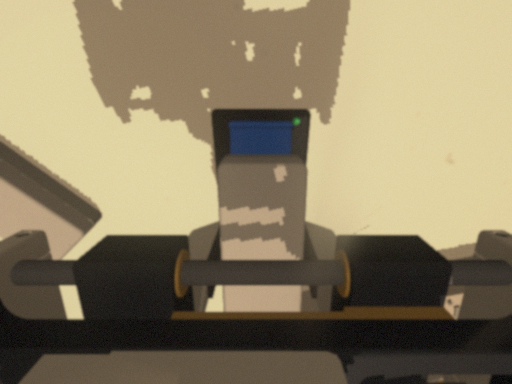

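In this view the bed's middle (column about 260.7) is about 0.8 mm to the −y side of the battery's (262). That matches the remaining −0.9 mm shift computed from the poses. Now lowering slowly.

Request:
send_rows([
  {"gripper": -1,"x": -0.0007,"y": -0.002,"z": 0.01,"ax": 0,"ay": 0,"az": 0},
  {"gripper": -1,"x": 0,"y": 0,"z": 0.012,"ax": 0,"ay": 0,"az": 0},
  {"gripper": -1,"x": 0,"y": 0,"z": 0.008,"ax": 0,"ay": 0,"az": 0},
  {"gripper": -1,"x": 0,"y": 0,"z": 0.003,"ax": 0,"ay": 0,"az": 0},
  {"gripper": -1,"x": 0,"y": 0,"z": 0,"ax": 0,"ay": 0,"az": 0},
  {"gripper": -1,"x": 0,"y": 0,"z": 0,"ax": 0,"ay": 0,"az": 0},
])

```text
time_s: 11.65
ee_pos: [0.5272, 0.2219, 0.0772]
ee_rot: [0.104, 0.118, 0.988, -0.013]
force: [-0.5, -0.7, -0.4]
width: 0.0477
```

```bash
python3 - <<'E'
from go import *
Rt=target(76.4,-12); n=-Rt.as_matrix()[:,2]
C=np.array([.5292,.2218,.07])
delta(C+n*.0056,Rt)
E
python3 look.py 4 wrist side; python3 - <<'E'
from go import *
d=np.load("wrist4.npz");im=d["image"]
hsv=cv2.cvtColor(im,cv2.COLOR_RGB2HSV).astype(int);h,S,V=hsv[:,:,0],hsv[:,:,1],hsv[:,:,2]
b=(h>95)&(h<130)&(S>110)&(V>40)
for v in range(115,160,4):
    x=np.where(b[v,215:310])[0]+215
    if len(x): print(v,x.min(),x.max(),(x.min()+x.max())/2)
E
```

```text
t 11.65 pos [0.5272 0.2219 0.0772] q [-0.8729  0.4681  0.3759  2.0412 -0.0371  0.5124  0.8181] w 0.047741743433346404 F [-0.4617 -0.6536 -0.3898]
shift units (tool axes now) [-0.0012  0.001   0.0046]  shift in target axes [-0.0012  0.001   0.0046]
turn units [-0.0013 -0.0001  0.0004]
123 231 293 262.0
127 229 296 262.5
131 230 295 262.5
135 230 294 262.0
139 230 295 262.5
143 230 294 262.0
147 230 293 261.5
151 230 294 262.0
```

View pics/side4.png

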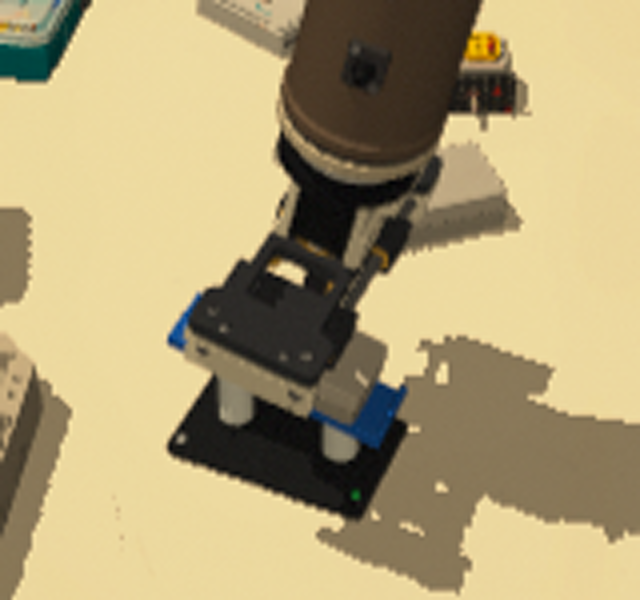

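```bash
python3 - <<'E'
from go import *
d=np.load("wrist4.npz");H=d["hand_eye"];im=d["image"].astype(int)
print([(v,im[v,250:275].mean(0).round().astype(int).tolist()) for v in list(range(117,132))+list(range(150,168))])
for v in (120,121,122,123,124,125,126,127,128): print(v,plane(d,262,v,.0014,H)[0]*1000,plane(d,262,v,.0074,H)[0]*1000)
E
```

```text
[(117, [35, 31, 26]), (118, [35, 31, 27]), (119, [34, 30, 27]), (120, [33, 30, 29]), (121, [33, 35, 40]), (122, [34, 40, 56]), (123, [36, 49, 75]), (124, [37, 57, 90]), (125, [40, 63, 100]), (126, [41, 65, 104]), (127, [42, 65, 103]), (128, [40, 62, 99]), (129, [38, 58, 92]), (130, [37, 56, 88]), (131, [36, 55, 89]), (150, [37, 56, 90]), (151, [38, 57, 90]), (152, [38, 57, 88]), (153, [45, 58, 83]), (154, [58, 60, 71]), (155, [68, 62, 59]), (156, [74, 66, 55]), (157, [80, 70, 57]), (158, [84, 73, 60]), (159, [86, 75, 62]), (160, [86, 75, 62]), (161, [88, 77, 63]), (162, [93, 82, 66]), (163, [102, 88, 71]), (164, [111, 96, 78]), (165, [116, 101, 82]), (166, [119, 103, 84]), (167, [120, 104, 84])]
120 71.84784383481428 71.57081885616503
121 71.304437251642 71.00691851009137
122 70.75991709520675 70.4418625940121
123 70.2142799390209 69.87564755221476
124 69.66752234252455 69.30826981438389
125 69.11964085101322 68.73972579552601
126 68.57063199556507 68.17001189589412
127 68.02049229296772 67.59912450091176
128 67.4692182456446 67.02705998109643
```

Request:
send_rows([
  {"gripper": -1,"x": 0,"y": 0,"z": 0.002,"ax": 0,"ay": 0,"az": 0},
  {"gripper": -1,"x": 0,"y": 0,"z": 0.0015,"ax": 0,"ay": 0,"az": 0},
  {"gripper": -1,"x": 0,"y": 0,"z": 0,"ax": 0,"ay": 0,"az": 0},
  {"gripper": -1,"x": 0,"y": 0,"z": 0,"ax": 0,"ay": 0,"az": 0},
])

```text
time_s: 12.15
ee_pos: [0.5274, 0.2218, 0.0758]
ee_rot: [0.104, 0.118, 0.988, -0.013]
force: [-0.1, -0.5, -1.8]
width: 0.0478
```

The lip's outer edge is at about 70 mm and the battery's end at about 52 mm from the tool centre, so it's centred lengthwise too. No contact yet, so I'm lowering in sub-millimetre steps.

Request:
send_rows([
  {"gripper": -1,"x": 0,"y": 0,"z": 0.0015,"ax": 0,"ay": 0,"az": 0},
  {"gripper": -1,"x": 0,"y": 0,"z": 0,"ax": 0,"ay": 0,"az": 0},
  {"gripper": -1,"x": 0,"y": 0,"z": 0,"ax": 0,"ay": 0,"az": 0},
])

```text
time_s: 12.45
ee_pos: [0.5276, 0.2219, 0.0754]
ee_rot: [0.104, 0.118, 0.988, -0.013]
force: [-1.8, -0.5, 2.5]
width: 0.0478
```

Request:
send_rows([
  {"gripper": -1,"x": 0,"y": 0,"z": 0.0012,"ax": 0,"ay": 0,"az": 0},
  {"gripper": -1,"x": 0,"y": 0,"z": 0,"ax": 0,"ay": 0,"az": 0},
  {"gripper": -1,"x": 0,"y": 0,"z": 0,"ax": 0,"ay": 0,"az": 0},
])

```text
time_s: 12.75
ee_pos: [0.5276, 0.2218, 0.0754]
ee_rot: [0.104, 0.118, 0.988, -0.013]
force: [-4.2, -1.2, 10.5]
width: 0.0479
```

Firm contact, about 11 N along the bed normal. Releasing and backing off along the tool axis.

Request:
send_rows([
  {"gripper": -1,"x": 0,"y": 0,"z": -0.001,"ax": 0,"ay": 0,"az": 0},
  {"gripper": 0.3,"x": 0,"y": 0,"z": 0,"ax": 0,"ay": 0,"az": 0},
  {"gripper": 0.6,"x": 0,"y": 0,"z": 0,"ax": 0,"ay": 0,"az": 0},
  {"gripper": 0.8,"x": 0,"y": 0,"z": 0,"ax": 0,"ay": 0,"az": 0},
  {"gripper": 0.8,"x": 0,"y": 0,"z": 0,"ax": 0,"ay": 0,"az": 0},
  {"gripper": 0.8,"x": 0,"y": 0,"z": 0,"ax": 0,"ay": 0,"az": 0},
])

```text
time_s: 13.35
ee_pos: [0.5276, 0.2218, 0.0751]
ee_rot: [0.104, 0.118, 0.988, -0.013]
force: [0.3, 1.2, -1.2]
width: 0.0813
```

Request:
send_rows([
  {"gripper": 0.8,"x": 0,"y": 0,"z": -0.02,"ax": 0,"ay": 0,"az": 0},
  {"gripper": 0.8,"x": 0,"y": 0,"z": -0.04,"ax": 0,"ay": 0,"az": 0},
  {"gripper": 0.8,"x": 0,"y": 0,"z": -0.08,"ax": 0,"ay": 0,"az": 0},
  {"gripper": 0.8,"x": 0,"y": 0,"z": -0.1,"ax": 0,"ay": 0,"az": 0},
  {"gripper": 0.8,"x": 0,"y": 0,"z": -0.1,"ax": 0,"ay": 0,"az": 0},
  {"gripper": 0.8,"x": 0,"y": 0,"z": -0.06,"ax": 0,"ay": 0,"az": 0},
  {"gripper": 0.8,"x": 0,"y": 0,"z": 0,"ax": 0,"ay": 0,"az": 0},
  {"gripper": 0.8,"x": 0,"y": 0,"z": 0,"ax": 0,"ay": 0,"az": 0},
])

```text
time_s: 14.15
ee_pos: [0.4952, 0.23, 0.2323]
ee_rot: [0.104, 0.117, 0.988, -0.012]
force: [0.4, -0.0, -0.9]
width: 0.0828
```

```bash
python3 look.py 5 wrist side top
```

```text
(no output)
```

View pics/wrist5.png

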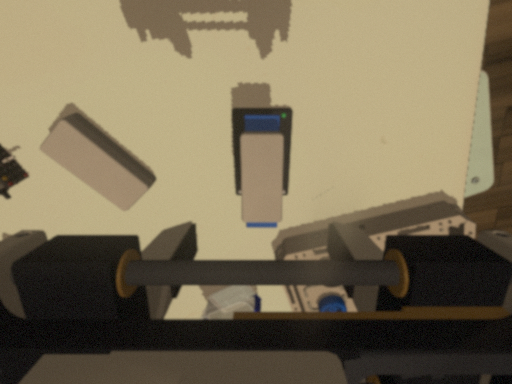

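View pics/side5.png

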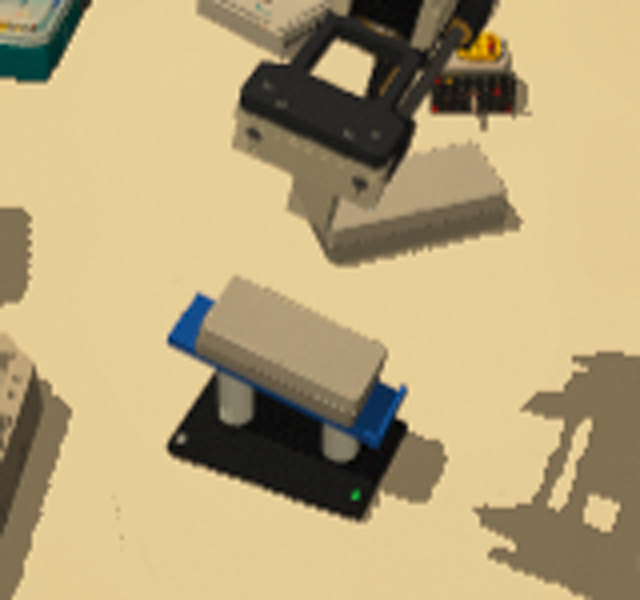

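The battery sits flat on the bed with blue showing at both ends and the gripper clear. One numeric check of the centring.

```bash
python3 - <<'E'
from go import *
d=np.load("wrist5.npz"); im=d["image"]; M=target(76.4,-12).as_matrix();C=np.array([.5292,.2218,.07]);n=M[:,2]
hsv=cv2.cvtColor(im,cv2.COLOR_RGB2HSV).astype(int);h,S,V=hsv[:,:,0],hsv[:,:,1],hsv[:,:,2]
b=(h>95)&(h<130)&(S>110)&(V>40); b[:,:225]=0;b[:,300:]=0;b[235:]=0
def B(u,v,hh):
    o,r=ray(d,u,v); P=C-n*hh; return ((M.T@(o+r*(n@(P-o))/(n@r)-C))*1000).round(1)
y=np.where(b[:,255:270].mean(1)>.5)[0];print(y)
g=np.abs(im.astype(int)-im[175:185,258:266].reshape(-1,3).mean(0)).sum(2)<60
for v in (150,170,190,210):
    x=np.where(g[v,225:300])[0]+225; print("bat",v,B(x.min()-.5,v,.026),B(x.max()+.5,v,.026))
c=np.where(g[120:235,262])[0]+120;print("bat ends",c.min(),c.max(),B(262,c.min()-.5,.026),B(262,c.max()+.5,.026))
for v in y[[0,-1]]:
    x=np.where(b[v if v!=y[0] else v+6])[0];print("bed",v,B(262,v,0),B(x.min()-.5,v,0),B(x.max()+.5,v,0))
# bystanders
t0=np.load("top0.npz")["image"].astype(int);t1=np.load("top5.npz")["image"].astype(int)
for nm,(x0,x1,y0,y1) in dict(ctl=(305,350,143,190),motor=(280,315,208,245),A=(220,265,185,245)).items():print(nm,np.abs(t0-t1)[y0:y1,x0:x1].mean())
s0=np.load("side0.npz")["image"].astype(int);s1=np.load("side5.npz")["image"].astype(int)
print("side motor",np.abs(s0-s1)[188:200,278:302].mean())
cv2.imwrite("pics/t5c.png",cv2.resize(t1[140:270,100:340,::-1].astype(np.uint8),None,fx=3,fy=3))
E
```

```text
[115 116 117 118 119 224 225]
bat 150 [ 34.4 -32.6 -26. ] [ 34.4  33.3 -26. ]
bat 170 [ 12.3 -31.1 -26. ] [ 12.3  32.8 -26. ]
bat 190 [-10.7 -30.7 -26. ] [-10.7  31.3 -26. ]
bat 210 [-34.8 -23.4 -26. ] [-34.8  25.1 -26. ]
bat ends 135 228 [ 50.9   1.4 -26. ] [-58.1   1.4 -26. ]
bed 115 [70.1  1.4 -0. ] [70.1 -0.3  0. ] [70.1 20.1  0. ]
bed 225 [-65.3   1.5   0. ] [-65.3 -17.    0. ] [-65.3  17.4  -0. ]
ctl 9.61985815602837
motor 8.84967824967825
A 9.584444444444445
side motor 7.233796296296297
```

View pics/t5c.png

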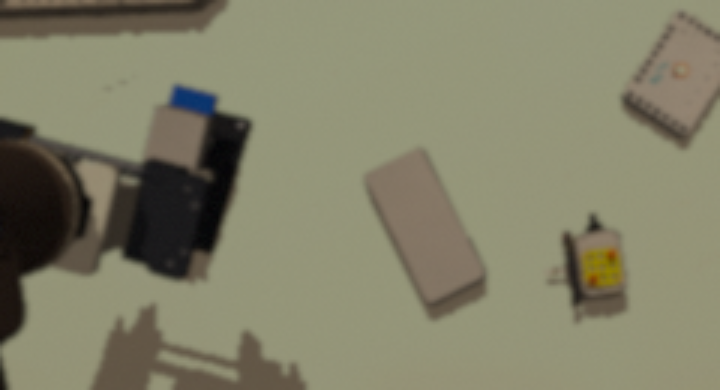

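```bash
python3 -c "
from plant import robot
print(robot.sign_off())"
```

```text
the job is handed in; nothing more can be done
None
```

I put the battery on the charging stand's bed, let go, backed the gripper away and handed the job in at about 14.3 s; sign-off gives no verdict. I took the smallest of the three plain grey blocks, the one with the dark port; it measured 47.6 mm in the jaws. I lowered it along the bed's slope until it met the bed at about 11 N.

**Checks that agreed**
- **Placement:** the last pictures show the battery flat and lengthwise on the bed, with blue showing at both ends.
- **Across the bed:** the battery was within about 0.5 mm of the centre line, after allowing for a 1.2 mm wrist-camera bias seen on both battery and bed.
- **Along the bed:** just before contact, the battery's lower end was at 52 mm and the lip's outer edge at 70 mm from the grasp centre, as expected when centred. After release the lower end read 51 mm.
- **Bystanders:** the motor shows at the same place in the top picture as at the start, and the controller looks unmoved.

**Checks that failed or were no use**
- After release, the upper end read −58 mm and three of the four width readings came out at 62–66 mm. I think the colour mask ran into the bed and base plate, so I did not use them. That leaves the uphill end without a separate measurement.
- The picture differences for the controller and motor were about the same as for an untouched block, so they showed only general brightness change.

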